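Top out a module stack and hold its cover over the screw holes

TASK

Set the loose module with the aluminium top gently on the module column, right way up and with its sides flush with the column all round, and let go of it. Then pick up the blue cover plate, which has a bow handle on top, and hold it level 1 to 3 cm above that module without touching it, squared up so that looking straight down through each of its four holes you see the middle of a threaded hole. Finish while still holding the cover there, and leave everything else on the bench where it is.

Things in the scene. Friction and masses are not known exactly. Their poses are not given: they have to be found in the camera images.
- column: the module column, fixed to the bench: a dark steel foot 74 x 150 x 10 mm (x, y, z; four screw heads 5 mm high on its two ends) carrying two grey closed module housings of 60 x 100 mm (x, y), 36 mm high each, one on the other. Flat top 82 mm above the bench. Origin at the centre of the foot's underside, z up; y runs along the 100 mm sides.
- column_top (a point): the centre of the column's flat top face (a thin black seal marks it), 82 mm above the bench; axes as the column's
- top_module: the loose module: closed box with a grey body and a bright aluminium top plate with four threaded holes, 60 x 100 x 36 mm (x, y, z), about 0.35 kg. Origin at the centre of its underside, z up, y along the 100 mm sides; graspable across the 60 mm. Starts upright on the bench. The half-turned position on the column is just as good.
- cover: the blue cover plate, 60 x 100 x 4 mm (x, y, z), about 0.18 kg, four through holes of 10 mm diameter near its corners. Origin at the centre of the plate's underside, z up, y along the 100 mm sides. Starts lying on the bench, handle up. A black bow handle stands on it: a bar 14 mm wide (x), 60 mm long (y) and 14 mm high, from 30 to 44 mm above the plate's underside, on two posts of 10 mm diameter at y = +-22 mm. The half-turned position over the module is just as good.
- cover_handle (a point): the centre of the cover's handle bar, 37 mm above the plate's underside; axes as the cover's
- thread_0 (a point): mouth of a threaded hole (6 mm, darker inside) in the loose module's top face, at x 20, y 40, z 36 mm in the module's frame
- cover_hole_0 (a point): centre of a 10 mm hole at the cover plate's underside, at x 20, y 40, z 0 mm in the cover's frame
- thread_1 (a point): mouth of a threaded hole (6 mm, darker inside) in the loose module's top face, at x -20, y 40, z 36 mm in the module's frame
- cover_hole_1 (a point): centre of a 10 mm hole at the cover plate's underside, at x -20, y 40, z 0 mm in the cover's frame
- thread_2 (a point): mouth of a threaded hole (6 mm, darker inside) in the loose module's top face, at x -20, y -40, z 36 mm in the module's frame
- cover_hole_2 (a point): centre of a 10 mm hole at the cover plate's underside, at x -20, y -40, z 0 mm in the cover's frame
- thread_3 (a point): mouth of a threaded hole (6 mm, darker inside) in the loose module's top face, at x 20, y -40, z 36 mm in the module's frame
- cover_hole_3 (a point): centre of a 10 mm hole at the cover plate's underside, at x 20, y -40, z 0 mm in the cover's frame
- hex_key: a dark hexagon key, 27 x 83 x 8 mm; a bystander, to be left alone; origin at the centre of its underside
- screw_a: a black cap screw lying on the bench, 16 x 40 x 16 mm; a bystander, to be left alone; origin at the centre of its underside
- screw_b: a black cap screw lying on the bench, 16 x 46 x 16 mm; a bystander, to be left alone; origin at the centre of its underside
- screw_bin: a blue open bin with small screws, 121 x 100 x 50 mm; a bystander, to be left alone; origin at the centre of its underside
- calculator: a desk calculator, 120 x 74 x 15 mm; a bystander, to be left alone; origin at the centre of its underside
- try_square: a steel engineer's square lying flat, 100 x 108 x 16 mm; a bystander, to be left alone; origin at the centre of its underside
Not all that is in view belongs to the job. What is meant by the cover is not purple, and is the larger of those in its own colour.

How it is judged:
On the way:
1. the loose module stands squarely on the column, upright, sides flush, and has been let go (x of top_module in the frame of column between -0.005 and 0.005 m and y of top_module in the frame of column between -0.005 and 0.005 m and z of top_module in the frame of column between 0.078 and 0.086 m and angle between the x axis of top_module and the x axis of column, either way round below 0.07 rad and angle between top_module's own z axis and vertical below 0.04 rad and linear speed of top_module below 0.02 m/s and contact force between the fingers and top_module below 0.1 N), for 0.3 s.
At the end, for the whole second after the job is handed in: Module upright on the column, flush within 5 mm and 4 degrees, let go. Fingers hold the cover still, level within 5 degrees, its underside 8 to 32 mm above the module, touching neither module nor column, each cover hole within 5 mm horizontally of a threaded hole (either way round) (all of step 1 and ((horizontal distance between cover_hole_0 and thread_0 below 0.005 m and horizontal distance between cover_hole_1 and thread_1 below 0.005 m and horizontal distance between cover_hole_2 and thread_2 below 0.005 m and horizontal distance between cover_hole_3 and thread_3 below 0.005 m) or (horizontal distance between cover_hole_0 and thread_2 below 0.005 m and horizontal distance between cover_hole_1 and thread_3 below 0.005 m and horizontal distance between cover_hole_2 and thread_0 below 0.005 m and horizontal distance between cover_hole_3 and thread_1 below 0.005 m)) and z of cover in the frame of top_module between 0.044 and 0.068 m and angle between cover's own z axis and vertical below 0.09 rad and linear speed of cover below 0.02 m/s and angular speed of cover below 0.15 rad/s and contact force between the fingers and cover above 1 N and contact force between cover and top_module below 0.2 N and contact force between cover and column below 0.2 N); the arm keeps its last pose, push and grip.
It fails at once if a bystander was moved by more than 3 cm (distance of any of hex_key, screw_a, screw_b, screw_bin, calculator, try_square from where it was at the start of the episode above 0.03 m).
It fails at once if the module was let go more than 15 mm above the column (contact force between the fingers and top_module below 0.05 N and horizontal distance between top_module and column below 0.09 m and z of top_module in the frame of column above 0.097 m).
It also fails if it takes over 54 s, if anything falls off the work surface, if the arm or the gripper's body presses on something with over 40 N, if the wrist force passes 120 N, or if a joint passes its speed limit or range.

ROBOT

A 7-joint arm with a two-finger parallel gripper is mounted at the origin on a cart in front of the work surface, level with it; the furniture and walls round the work are solid. World frame = base frame: x ahead of the robot, y to its left, z up, the work surface at z = 0. Lengths are in m, angles in rad, forces in N, time in s.
With the tool pointing down it reaches from about 0.425 to 0.925 m from the base axis. Payload 6.8 kg.
Tool frame: the origin (TCP) lies midway between the tips of the shut fingers; the grasp point (between the pads) lies 19 mm behind it; z points along the fingers, y is the direction in which the jaws open and shut (so a half turn about z gives the same grasp; the last joint's range is limited). The gripper opens to 85 mm and grips with 20 to 120 N. Pads are 22 mm wide; open, the fingers measure 114 mm over their backs; the gripper's body (76 mm by 85 mm) begins 54 mm behind the grasp point. The pads swing forward as they close: fully open they stand 13 mm farther back than shut.
Start: joints at [-1.43, 0.477, 0.022, 1.555, -0.011, 1.109, -0.083], TCP at [0.166, 0.654, 0.231] pointing down, gripper open.
Joint ranges: [-2.96, 2.96], [-0.34, 2.1], [-1.41, 1.46], [0.24, 2.44], [-1.37, 4.51], [0.17, 1.92], [-2.96, 2.96]. Speed limits (rad/s): [2.39, 2.39, 3.14, 3.14, 3.14, 3.14, 3.14].

INTERFACE

Orientations are given as a rotation vector (axis times angle).
In Python, from bench import r gives the robot as it stands. The module is installed in compiled form; this text tells all that it offers.
- The arm moves only by the tool play_rows, never from a script. Its argument "plan" is a list of rows, each a list of 7 numbers: the shift along the world's x, y, z in mm, then the turn, a rotation vector about the world's x, y, z in rad, then the finger opening in mm, from 0 to 85.4. A call has 1 to 12 rows; each row is the pose to reach, as a shift and turn from the pose commanded when the call began; what a row does not reach only later rows make up. A row lasts 1/10 s, in which the tool goes at most 50 mm and 8.59 degrees, less where a joint would pass 70% of its speed; a pose out of reach is approached as far as the arm can. A call with a gripper value outside its range is refused whole. The fingers move at their own pace and stop on an object; "grip_force" is the grip in N (left out, the last holds). Time passes only in rows, so rows that repeat a pose let the fingers close. It gives the time, the measured TCP pose, the force and the opening at its end, in the units of the state.
- r.get_obs(): the state, without advancing time (a new reading comes with each control period).
- r.grab_frame(name): name is "side" or "top"; returns a dict with "color" (400x640x3 uint8, blue, green, red), "z_map" (400x640 float32, m along the optical axis (not along the pixel's ray), 0 where there is no reading), "camera_matrix" (3x3 intrinsics, pixels), "R" (3x3) and "t" (3): a world point X has camera coordinates R X + t. Camera axes: x right, y down, z forward; pixel columns grow to the right and rows downward; lengths in m; the calibration is good to about 2 mm. A picture is of the moment at which its call begins.
- r.hand_in(): hands the job in, once; it reports no verdict.
The state is a dict: "clock": time; "joints": joint angles; "qvel": joint speeds; "tau": joint torques, N m; "tcp_pos": TCP position; "orientation": TCP orientation; "contact_force": force on the tool from outside, world axes, zero at the start; "moment": the same for the moment, N m; "grip_width": finger opening in m.
Only numpy, scipy, OpenCV 4.12 (cv2) and the standard library are available. Lean on these libraries where they do the work, as an engineer would, in place of code of your own. Each camera call takes 0.05 s, during which the arm holds its last target.

## Working session

There is one attempt and no reset: what is moved stays moved. The work goes in short steps, Python scripts to look and compute and a tool call to move; the robot and the scene stay as the last step left them, time stands still between calls to the robot, and variables do not carry over. Pictures are saved under pics/ and viewed, and the job is handed in when it is done.

Besides the shell and the picture viewer there is one more tool, called after "Request:" in YAML: its name, and indented under it one key for each argument. play_rows: Moves the arm, as the interface text tells. Its arguments: {"type":"object","properties":{"plan":{"type":"array"},"grip_force":{"type":"number"}},"required":["plan"]}

```bash
mkdir -p pics
cat > h.py <<'E'
from bench import r
import numpy as np, cv2, pickle
def grab(n,tag):
    f=r.grab_frame(n); cv2.imwrite(f'pics/{tag}.png',f['color']); pickle.dump(f,open(f'pics/{tag}.pkl','wb')); return f
def load(tag): return pickle.load(open(f'pics/{tag}.pkl','rb'))
def px2w(f,u,v,z=None):
    K,R,t=f['camera_matrix'],f['R'],f['t']
    d=np.linalg.solve(K,np.array([u,v,1.])); o=-R.T@t; dw=R.T@d
    if z is None:
        s=f['z_map'][int(round(v)),int(round(u))]
    else: s=(z-o[2])/dw[2]
    return o+s*dw
def w2px(f,X):
    p=f['camera_matrix']@(f['R']@np.asarray(X,float)+f['t']); return p[:2]/p[2]
def crop(tag,x0,y0,x1,y1,s,out):
    im=cv2.imread(f'pics/{tag}.png')[y0:y1,x0:x1]; cv2.imwrite(f'pics/{out}.png',cv2.resize(im,None,fx=s,fy=s,interpolation=cv2.INTER_CUBIC))
E
python3 - <<'E'
from h import *
for n in('side','top'):
    f=grab(n,n+'0'); print(n,f['camera_matrix'],f['R'],f['t'],-f['R'].T@f['t'])
o=r.get_obs(); print(o)
E
```

```text
side [[404.20601266   0.         325.65433269]
 [  0.         404.20601266 194.77322195]
 [  0.           0.           1.        ]] [[ 0.99806455 -0.0573328   0.02408526]
 [-0.01043835 -0.53626746 -0.84398356]
 [ 0.06130408  0.84209867 -0.535828  ]] [-0.4798439   0.06896372  1.37736358] [ 0.39519704 -1.15040383  0.80779138]
top [[408.34270151   0.         320.85347747]
 [  0.         408.34270151 198.77913897]
 [  0.           0.           1.        ]] [[ 0.0193761  -0.99969893 -0.01505368]
 [-0.99330818 -0.01753326 -0.11415534]
 [ 0.11385703  0.01716483 -0.99334885]] [0.00703953 0.45235717 1.47536301] [ 0.28121323 -0.01035564  1.51729511]
{'clock': 0.1, 'joints': array([-1.43010716,  0.47772887,  0.02234318,  1.55634942, -0.0114631 ,
        1.10931032, -0.08311327]), 'qvel': array([-0.00138368, -0.00037255,  0.00186283, -0.00130848, -0.00151374,
        0.00097403, -0.00133405]), 'tau': array([ 3.50671173e-03, -5.97754920e+01,  1.61330681e+00, -2.81955993e+01,
        1.28229044e-02,  5.04378535e-03,  2.94749356e-06]), 'tcp_pos': array([0.16609531, 0.65369196, 0.23041663]), 'orientation': array([-3.89747899e-01, -3.11726891e+00,  2.61841983e-03]), 'contact_force': array([ 0.76770814, -0.51136333, -0.01106241]), 'moment': array([ 0.03073757,  0.01117728, -0.00042755]), 'grip_width': 0.08517790078918311}
```

View pics/side0.png

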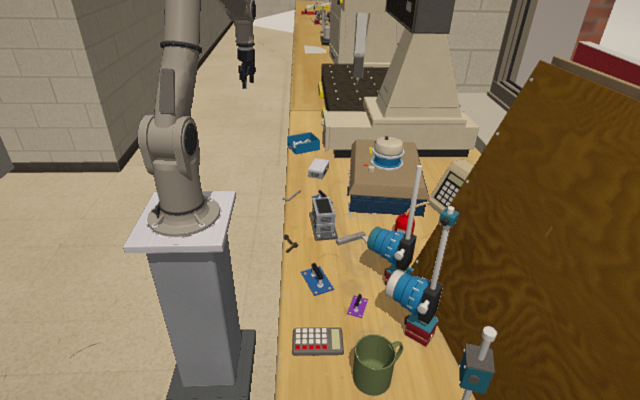

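View pics/top0.png

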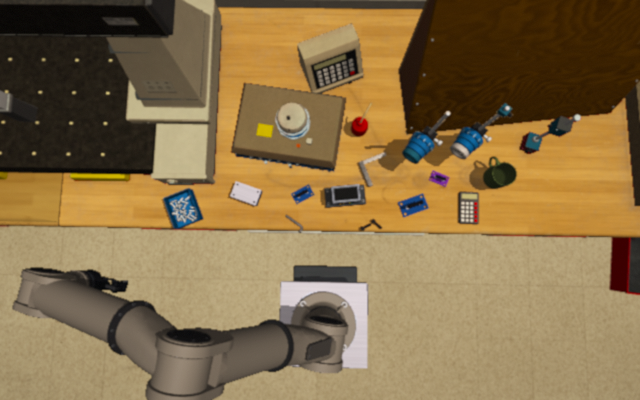

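Cover candidates in the top view: a small blue one at (303,194), a larger blue one at (412,206) and a purple one at (438,178). The larger blue one at (412,206) fits the description. I'll enlarge to confirm.

Run:
```python
from h import *
crop('top0',220,160,360,240,5.6,'c1'); crop('top0',360,160,500,240,5.6,'c2')
crop('side0',270,120,400,330,3.6,'c3')
crop('side0',280,150,350,240,6.5,'c4')
```

```text
(no output)
```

View pics/c1.png

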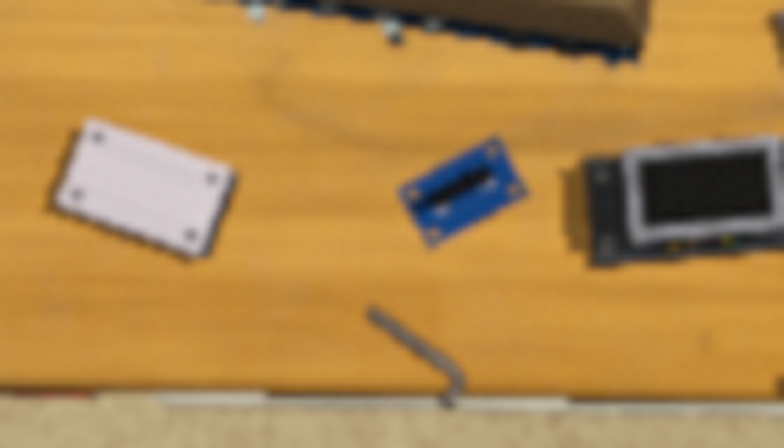

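View pics/c2.png

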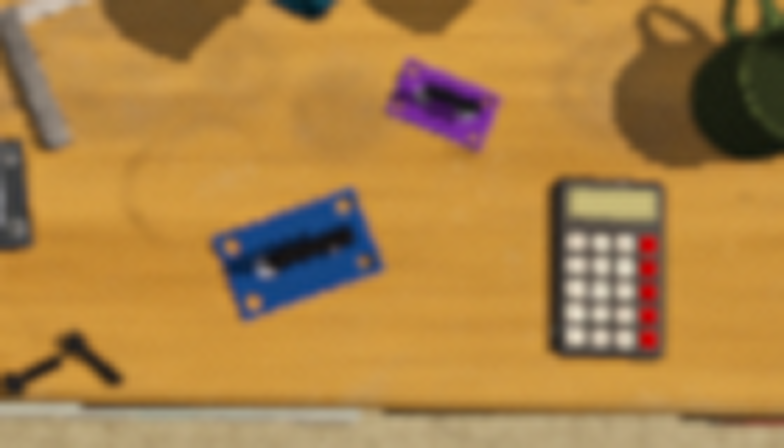

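View pics/c3.png

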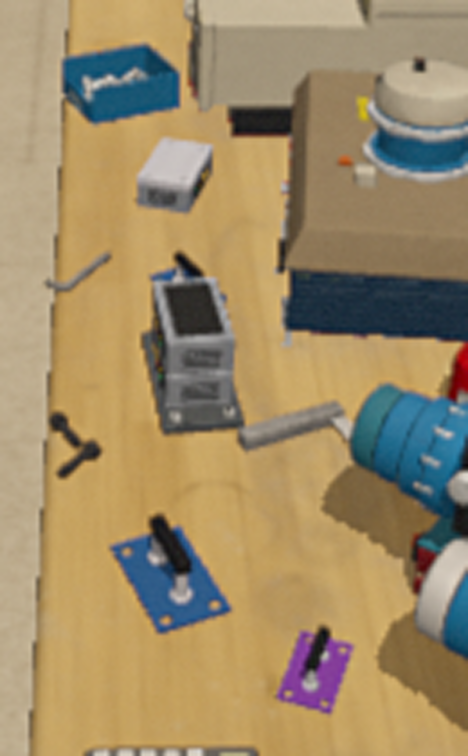

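View pics/c4.png

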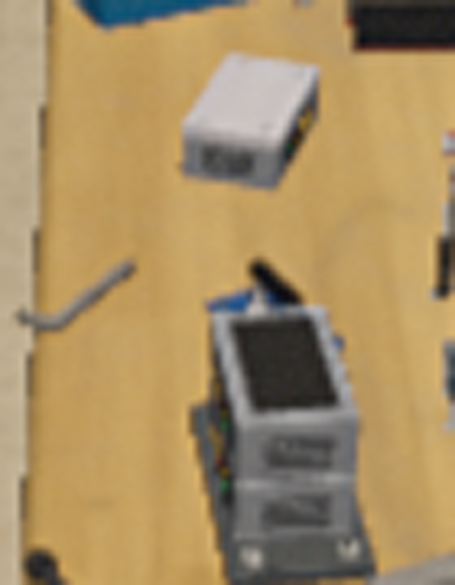

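c1/c2: module's aluminium top with 4 threads at crop (97,137),(212,178),(190,235),(77,194). The large blue cover has holes at c2 (232,247),(343,206),(363,262),(253,303). It is clearly bigger than the small blue one (c1 ~ (462,190)), so it is the one meant.

Run:
```python
from h import *
ft=load('top0'); fs=load('side0')
def un(p,x0,y0,s): return [((a+.5)/s-.5+x0,(b+.5)/s-.5+y0) for a,b in p]
def rep(n,pts,z):
    P=np.array([px2w(ft,*p,z) for p in pts]); c=P.mean(0)
    print(n,'c',c.round(4),'sides',[round(float(np.linalg.norm(P[i]-P[(i+1)%4])),4) for i in range(4)])
    e=P[1]-P[0]+P[2]-P[3]; print('  long-edge angle deg',np.degrees(np.arctan2(e[1],e[0])).round(2), 'side px of pts',[w2px(fs,p).round(1).tolist() for p in P])
    print('  zmap z',[px2w(ft,*p)[2].round(4) for p in pts], 'center z',px2w(ft,*w2px(ft,c))[2].round(4))
m=un([(97,137),(212,178),(190,235),(77,194)],220,160,5.6); rep('module thr',m,.036)
c=un([(232,247),(343,206),(363,262),(253,303)],360,160,5.6); rep('cover',c,.004)
# heights from depth: cluster points
for n,f in(('top',ft),('side',fs)):
    K,R,t=f['camera_matrix'],f['R'],f['t']
    v,u=np.mgrid[0:400,0:640]; d=f['z_map']; X=np.stack([(u-K[0,2])/K[0,0]*d,(v-K[1,2])/K[1,1]*d,d],-1)
    W=(X-t)@R; W[d==0]=np.nan
    for nm,(x0,x1,y0,y1),zr in(('module',(.4,.65,.12,.32),(.025,.045)),('column',(.4,.65,-.16,.04),(.074,.09)),('handle',(.42,.62,-.32,-.13),(.034,.055)),('bench',(.42,.62,-.32,-.13),(-.01,.0025))):
        k=(W[...,0]>x0)&(W[...,0]<x1)&(W[...,1]>y0)&(W[...,1]<y1)&(W[...,2]>zr[0])&(W[...,2]<zr[1])
        if k.sum()<4: print(n,nm,'few');continue
        Q=W[k]; rc=cv2.minAreaRect((Q[:,:2]*1000).astype(np.float32))
        print(n,nm,k.sum(),'zmed',np.median(Q[:,2]).round(4),'mean',Q[:,:2].mean(0).round(4),'rect',np.round(rc[0],1),np.round(rc[1],1),round(rc[2],1))
crop('top0',315,175,375,215,13,'c5'); crop('side0',300,185,350,245,10,'c6')
```

```text
module thr c [0.4682 0.2928 0.036 ] sides [0.081, 0.04, 0.0795, 0.0397]
  long-edge angle deg -108.73 side px of pts [[326.0, 160.5], [320.6, 169.6], [311.0, 168.0], [316.7, 159.3]]
  zmap z [np.float64(0.0315), np.float64(0.027), np.float64(0.0384), np.float64(0.0351)] center z 0.0322
cover c [ 0.4374 -0.3258  0.004 ] sides [0.079, 0.0393, 0.0781, 0.0395]
  long-edge angle deg -68.64 side px of pts [[317.7, 268.5], [329.3, 286.8], [315.9, 290.7], [304.9, 272.1]]
  zmap z [np.float64(0.0101), np.float64(0.0004), np.float64(0.0034), np.float64(0.0043)] center z 0.0456
top module 386 zmed 0.0378 mean [0.4772 0.2762] rect [508.8 226.9] [183.9 171.6] 81.8
top column 482 zmed 0.084 mean [ 0.4704 -0.0676] rect [505.9 -55.5] [163.3 109. ] 21.8
top handle 28 zmed 0.0456 mean [ 0.4322 -0.3075] rect [ 433.1 -307.1] [14.4 22. ] 4.8
top bench 1317 zmed 0.0001 mean [ 0.518  -0.2291] rect [ 519.7 -224.1] [199.2 187.7] 0.1
side module 200 zmed 0.0365 mean [0.4677 0.2706] rect [520.6 237.6] [103.2 218.2] 49.5
side column 492 zmed 0.0825 mean [ 0.4998 -0.069 ] rect [524.9 -41.7] [222.4 121.4] 25.2
side handle 27 zmed 0.0441 mean [ 0.4282 -0.311 ] rect [ 429.6 -311.2] [11.9 17.4] 21.3
side bench 2056 zmed 0.0003 mean [ 0.5222 -0.2368] rect [ 520.1 -225.9] [188.8 200. ] 89.8
```

View pics/c5.png

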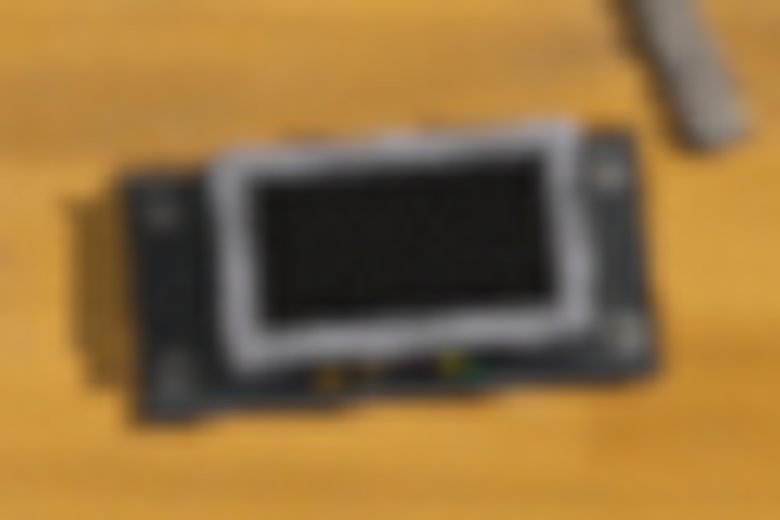

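View pics/c6.png

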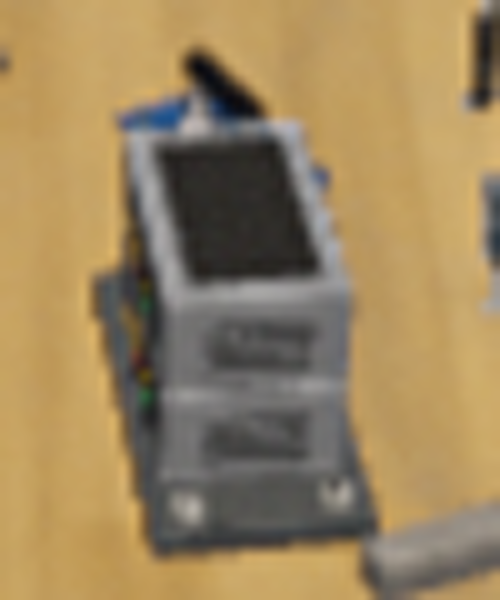

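Run:
```python
from h import *
crop('side0',300,150,336,186,16,'c7'); crop('side0',298,258,338,298,15,'c8')
```

```text
(no output)
```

View pics/c7.png

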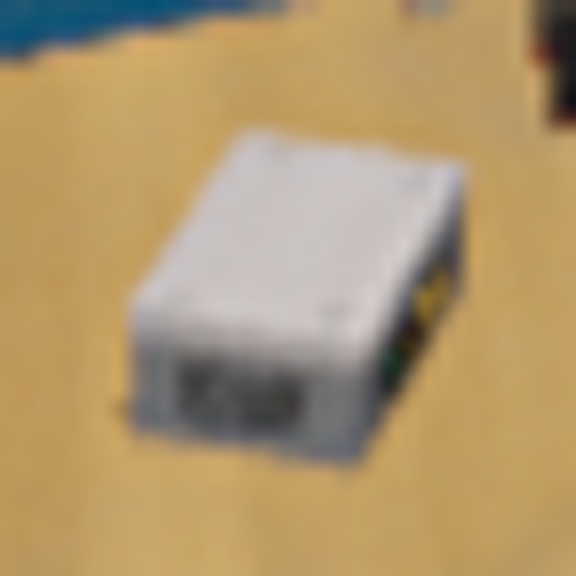

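View pics/c8.png

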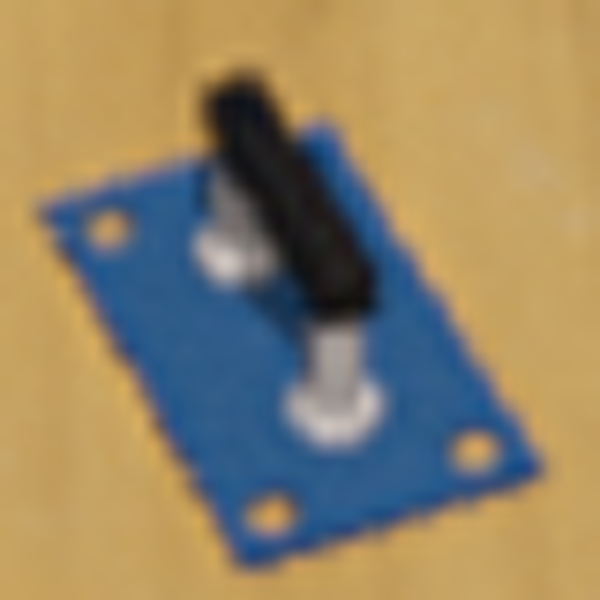

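```bash
cat > fit.py <<'E'
from h import *
from scipy.optimize import least_squares
def fitbox(obs,model,x0):
    """obs list of (frame, idxs, pixels); model Nx3 local; fit x,y,z,yaw"""
    def res(p):
        c,s=np.cos(p[3]),np.sin(p[3]); Rz=np.array([[c,-s,0],[s,c,0],[0,0,1]])
        W=model@Rz.T+p[:3]
        return np.concatenate([(w2px(f,W[i])-px) for f,ii,pp in obs for i,px in zip(ii,pp)])
    o=least_squares(res,x0); return o.x,np.abs(o.fun).max(),o.fun.reshape(-1,2)
def un(p,x0,y0,s): return [((a+.5)/s-.5+x0,(b+.5)/s-.5+y0) for a,b in p]
thr=np.array([[.02,.04,0],[.02,-.04,0],[-.02,-.04,0],[-.02,.04,0]])
E
python3 - <<'E'
from fit import *
np.set_printoptions(suppress=True,precision=4)
ft=load('top0'); fs=load('side0')
mt=un([(97,137),(212,178),(190,235),(77,194)],220,160,5.6)
ms=un([(420,182),(335,312),(185,296),(275,150)],300,150,16)
ct=un([(232,247),(343,206),(363,262),(253,303)],360,160,5.6)
cs=un([(476,450),(270,513),(108,230)],298,258,15)
kt=un([(215,155),(578,128),(590,335),(238,368)],315,175,13)
ks=un([(300,125),(345,295),(168,295),(130,135)],300,185,10)
st=un([(256,180),(543,158),(553,305),(268,326)],315,175,13)
out=np.array([[.03,.05,0],[.03,-.05,0],[-.03,-.05,0],[-.03,.05,0]])
for n,obs,m,x0 in [('mod both',[(ft,range(4),mt),(fs,range(4),ms)],thr,[.47,.29,.036,-.3]),
 ('mod top',[(ft,range(4),mt)],thr,[.47,.29,.036,-.3]),('mod side',[(fs,range(4),ms)],thr,[.47,.29,.036,-.3]),
 ('cov both',[(ft,range(4),ct),(fs,[1,2,3],cs)],thr,[.44,-.32,.004,.37]),
 ('cov top',[(ft,range(4),ct)],thr,[.44,-.32,.004,.37]),
 ('col both',[(ft,range(4),kt),(fs,range(4),ks)],out,[.47,-.07,.08,.1]),
 ('col top',[(ft,range(4),kt)],out,[.47,-.07,.08,.1]),('col side',[(fs,range(4),ks)],out,[.47,-.07,.08,.1])]:
    p,e,f=fitbox(obs,m,x0); print(n,p,'yawdeg',np.degrees(p[3]).round(2),'maxpx',e.round(2))
P=np.array([px2w(ft,*p,.082) for p in st]);print('seal c',P.mean(0),[np.linalg.norm(P[i]-P[(i+1)%4]).round(4) for i in range(4)])
P=np.array([px2w(ft,*p,.082) for p in kt]);print('coltop c',P.mean(0),[np.linalg.norm(P[i]-P[(i+1)%4]).round(4) for i in range(4)])
E
```

```text
mod both [ 0.4681  0.2927  0.0366 -0.3253] yawdeg -18.64 maxpx 0.45
mod top [ 0.468   0.2925  0.0377 -0.3242] yawdeg -18.57 maxpx 0.17
mod side [ 0.4702  0.3363  0.0133 -0.3316] yawdeg -19.0 maxpx 0.31
cov both [ 0.4372 -0.3262  0.0017  0.3651] yawdeg 20.92 maxpx 0.38
cov top [ 0.4402 -0.3315 -0.0235  0.3674] yawdeg 21.05 maxpx 0.19
col both [ 0.4663 -0.0731  0.0813  0.0901] yawdeg 5.16 maxpx 1.04
col top [ 0.4712 -0.0749  0.0426  0.1   ] yawdeg 5.73 maxpx 0.34
col side [ 0.4704 -0.0114  0.0397  0.0832] yawdeg 4.77 maxpx 0.63
seal c [ 0.4673 -0.0731  0.082 ] [np.float64(0.0785), np.float64(0.0404), np.float64(0.0777), np.float64(0.0402)]
coltop c [ 0.4662 -0.0732  0.082 ] [np.float64(0.0993), np.float64(0.0569), np.float64(0.096), np.float64(0.0588)]
```

```bash
cat > tgt.py <<'E'
from h import *
from scipy.spatial.transform import Rotation as Ro
def delta(pos,jawdeg):
    """jaw: world direction of tool y (mod 180)"""
    o=r.get_obs(); R0=Ro.from_rotvec(o['orientation'])
    best=[]
    for k in (0,180):
        a=np.radians(jawdeg+k); y=np.array([np.cos(a),np.sin(a),0]); z=np.array([0,0,-1.]); x=np.cross(y,z)
        Rt=Ro.from_matrix(np.c_[x,y,z]); rv=(Rt*R0.inv()).as_rotvec(); best.append(rv)
    best.sort(key=np.linalg.norm)
    y0=R0.as_matrix()[:,1]
    print('t',o['clock'],'tcp',o['tcp_pos'].round(4),'jaw deg',np.degrees(np.arctan2(y0[1],y0[0])).round(2),'tilt',np.degrees(np.arccos(-R0.as_matrix()[2,2])).round(2),'w',round(o['grip_width'],4),'F',o['contact_force'].round(2))
    print('shift mm',((np.array(pos)-o['tcp_pos'])*1000).round(1),'turns',[b.round(4).tolist() for b in best],'j',o['joints'].round(2))
E
python3 - <<'E'
from tgt import *
delta([.468,.2927,.13],-18.64)
E
```

```text
t 0.1 tcp [0.1661 0.6537 0.2304] jaw deg 75.75 tilt 0.1 w 0.0852 F [ 0.77 -0.51 -0.01]
shift mm [ 301.9 -361.  -100.4] turns [[0.0015, 0.001, 1.4942], [0.001, -0.0016, -1.6474]] j [-1.43  0.48  0.02  1.56 -0.01  1.11 -0.08]
```

Request:
play_rows:
  plan:
    - [40, -48, 0, 0, 0, -0.15, 85]
    - [75, -90, 0, 0, 0, -0.3, 85]
    - [105, -126, 0, 0, 0, -0.45, 85]
    - [135, -162, 0, 0, 0, -0.6, 85]
    - [165, -197, 0, 0, 0, -0.75, 85]
    - [192, -230, 0, 0, 0, -0.9, 85]
    - [219, -262, -20, 0, 0, -1.05, 85]
    - [245, -293, -40, 0, 0, -1.2, 85]
    - [272, -325, -60, 0, 0, -1.35, 85]
    - [302, -361, -80, 0, 0, -1.5, 85]
    - [302, -361, -100, 0.001, -0.0016, -1.647, 85]
    - [302, -361, -100, 0.001, -0.0016, -1.647, 85]

```text
clock: 1.3
tcp_pos: [0.4672, 0.2907, 0.1288]
orientation: [2.553, 1.826, -0.007]
contact_force: [-1.8, 0.7, -0.7]
grip_width: 0.085
```

Run:
```python
from tgt import *
delta([.468,.2927,.003],-18.64)
grab('top','top1');grab('side','side1')
crop('top1',200,150,300,230,8,'d1');crop('side1',270,90,370,200,5.4,'d2')
```

```text
t 1.3 tcp [0.4672 0.2907 0.1288] jaw deg -18.86 tilt 0.29 w 0.085 F [-1.76  0.7  -0.72]
shift mm [   0.8    2.  -125.8] turns [[0.0047, -0.002, 0.0038], [-0.0032, -0.0073, -3.1377]] j [-1.03  0.43  0.46  1.97 -0.26  0.8  -0.76]
```

View pics/d1.png

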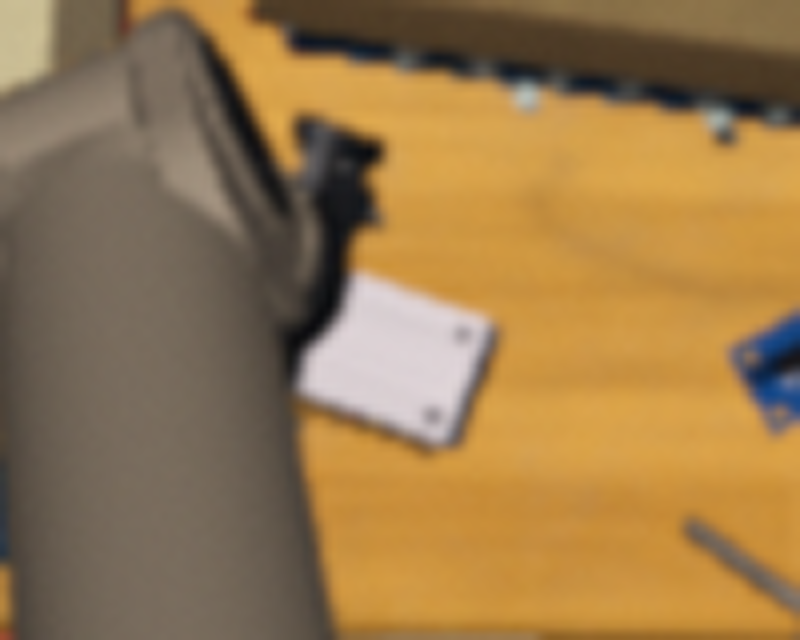

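View pics/d2.png

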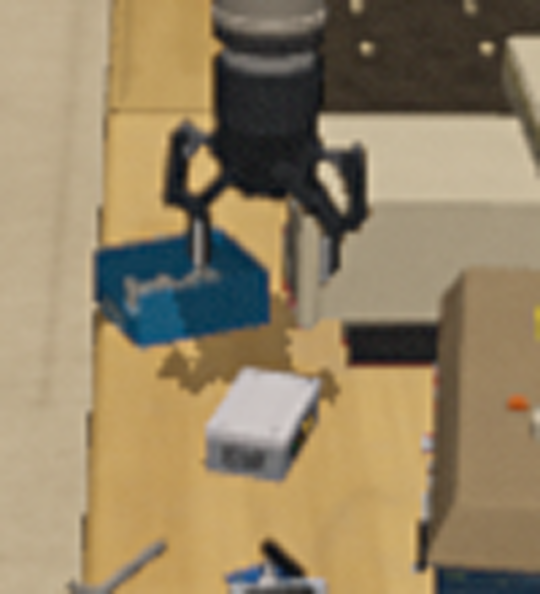

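Top view d1: the module is undisturbed, right threads at crop (462,333),(432,414), and the far finger is clear of its +x side. Descending straight.

Request:
play_rows:
  plan:
    - [0, 1, 0, 0, 0, 0, 85]
    - [0, 1, -40, 0.004, -0.002, 0.004, 85]
    - [0, 1, -80, 0.004, -0.002, 0.004, 85]
    - [0, 1, -105, 0.004, -0.002, 0.004, 85]
    - [0, 1, -120, 0.004, -0.002, 0.004, 85]
    - [0, 1, -124, 0.004, -0.002, 0.004, 85]
    - [0, 1, -124, 0.004, -0.002, 0.004, 85]

```text
clock: 2.1
tcp_pos: [0.4686, 0.295, 0.0079]
orientation: [-2.546, -1.839, -0.009]
contact_force: [-0.4, -0.2, 0.7]
grip_width: 0.0848
```

Run:
```python
from tgt import *
delta([.468,.2927,.003],-18.64)
grab('side','side2')
crop('side2',290,120,350,200,7.5,'d3')
```

```text
t 2.1 tcp [0.4686 0.295  0.0079] jaw deg -18.32 tilt 0.35 w 0.0848 F [-0.4  -0.2   0.68]
shift mm [-0.6 -2.3 -4.9] turns [[-0.0044, 0.0043, -0.0056], [-0.0067, -0.0069, 3.136]] j [-0.94  0.62  0.34  2.02 -0.38  0.56 -0.65]
```

View pics/d3.png

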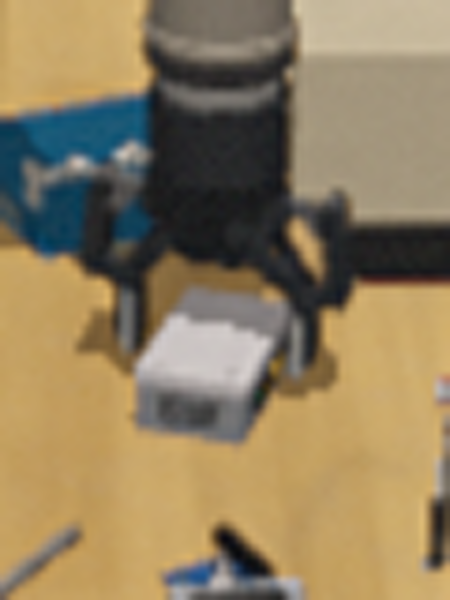

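Side d3: fingers straddle the module (tips at crop (130,350) and (295,370)). Settle and close.

Request:
play_rows:
  plan:
    - [0, -1, -2, 0, 0, 0, 85]
    - [0, -1, -2, 0, 0, 0, 85]
    - [0, -1, -2, 0, 0, 0, 58]
    - [0, -1, -2, 0, 0, 0, 50]
    - [0, -1, -2, 0, 0, 0, 50]
    - [0, -1, -2, 0, 0, 0, 50]
    - [0, -1, -2, 0, 0, 0, 50]
    - [0, -1, -2, 0, 0, 0, 50]
  grip_force: 50

```text
clock: 2.95
tcp_pos: [0.4686, 0.2934, 0.0059]
orientation: [-2.547, -1.837, -0.009]
contact_force: [-1.3, -0.7, 6.0]
grip_width: 0.0592
```

Run:
```python
from tgt import *
delta([.468,.2927,.003],-18.64)
```

```text
t 2.95 tcp [0.4686 0.2934 0.0059] jaw deg -18.4 tilt 0.34 w 0.0592 F [-1.27 -0.72  6.  ]
shift mm [-0.6 -0.7 -2.9] turns [[-0.0042, 0.0042, -0.0042], [-0.0065, -0.0066, 3.1374]] j [-0.94  0.62  0.34  2.02 -0.38  0.55 -0.65]
```

Request:
play_rows:
  plan:
    - [0, 0, 10, 0, 0, 0, 50]
    - [0, 0, 40, 0, 0, 0, 50]
    - [0, 0, 80, 0, 0, 0, 50]
    - [0, 0, 120, 0, 0, 0, 50]
    - [0, 0, 135, 0, 0, 0, 50]
    - [0, 0, 135, 0, 0, 0, 50]
    - [0, 0, 135, 0, 0, 0, 50]

```text
clock: 3.65
tcp_pos: [0.4674, 0.293, 0.1397]
orientation: [-2.547, -1.838, -0.006]
contact_force: [-0.0, -0.5, -3.2]
grip_width: 0.0591
```

Run:
```python
from tgt import *
delta([.467,-.073,.14],5.3)
grab('side','side3')
crop('side3',270,80,360,180,6,'d4')
```

```text
t 3.65 tcp [0.4674 0.293  0.1397] jaw deg -18.38 tilt 0.23 w 0.0591 F [-0.   -0.45 -3.19]
shift mm [-4.00e-01 -3.66e+02  3.00e-01] turns [[-0.0036, 0.0019, 0.4132], [0.0026, 0.005, -2.7284]] j [-1.05  0.41  0.47  1.97 -0.25  0.82 -0.75]
```

View pics/d4.png

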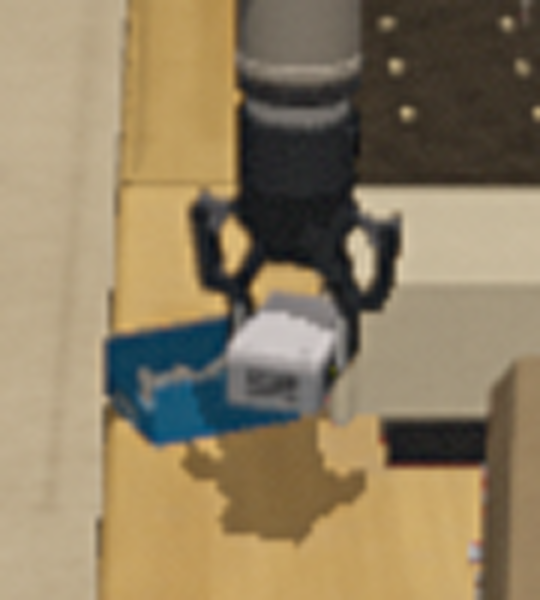

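Module held, hanging level (d4: front label at crop (275,385)). Moving over the column.

Request:
play_rows:
  plan:
    - [0, -25, 10, 0, 0, 0.03, 50]
    - [0, -65, 20, 0, 0, 0.07, 50]
    - [0, -105, 20, 0, 0, 0.12, 50]
    - [0, -145, 20, 0, 0, 0.17, 50]
    - [0, -185, 20, 0, 0, 0.21, 50]
    - [0, -225, 20, 0, 0, 0.26, 50]
    - [0, -265, 20, 0, 0, 0.31, 50]
    - [0, -305, 20, 0, 0, 0.35, 50]
    - [0, -340, 10, 0, 0, 0.39, 50]
    - [0, -360, 0, -0.003, 0.002, 0.413, 50]
    - [0, -366, 0, -0.003, 0.002, 0.413, 50]
    - [0, -366, 0, -0.003, 0.002, 0.413, 50]

```text
clock: 4.9
tcp_pos: [0.4672, -0.0734, 0.1393]
orientation: [-2.118, -2.317, 0.001]
contact_force: [0.8, 0.2, -3.5]
grip_width: 0.0589
```

Request:
play_rows:
  plan:
    - [0, 0, -10, 0, 0, 0, 50]
    - [0, 0, -20, 0, 0, 0, 50]
    - [0, 0, -20, 0, 0, 0, 50]
    - [0, 0, -20, 0, 0, 0, 50]

```text
clock: 5.3
tcp_pos: [0.468, -0.0721, 0.1199]
orientation: [-2.115, -2.321, -0.001]
contact_force: [0.7, -0.6, -3.8]
grip_width: 0.0592
```

Run:
```python
from tgt import *
delta([.467,-.073,.10],5.3)
grab('side','side4');grab('top','top4')
crop('side4',285,150,365,250,6,'d5')
crop('top4',310,165,390,225,10,'d6')
```

```text
t 5.3 tcp [ 0.468  -0.0721  0.1199] jaw deg 5.33 tilt 0.08 w 0.0592 F [ 0.7  -0.6  -3.77]
shift mm [ -1.   -0.9 -19.9] turns [[-0.0014, -0.0005, -0.0006], [0.0007, -0.0022, 3.141]] j [-0.41  0.33  0.51  2.15 -0.25  0.71  0.37]
```

View pics/d5.png

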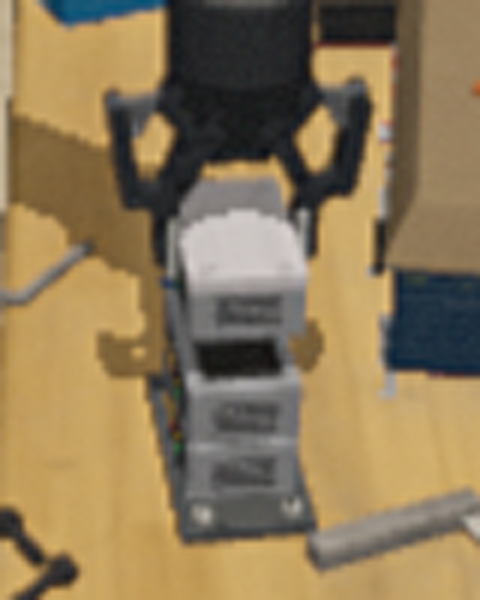

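View pics/d6.png

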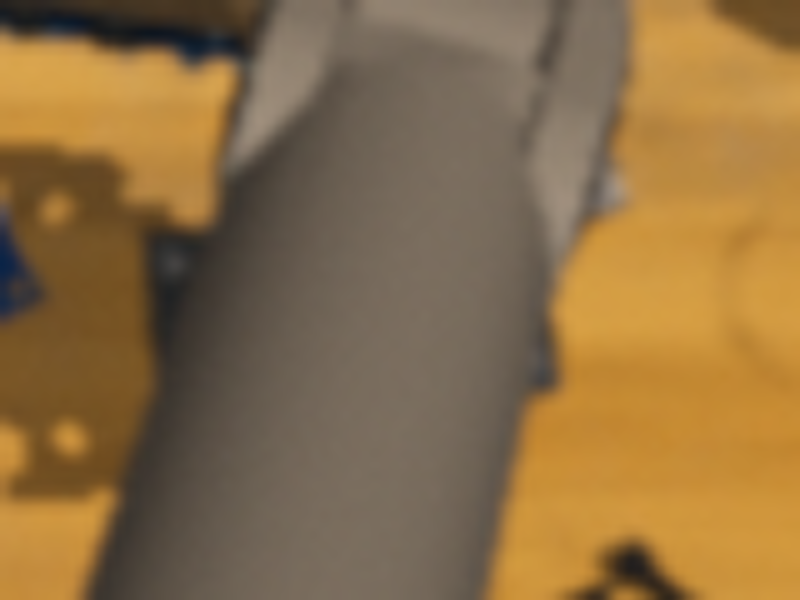

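```bash
cat > ov.py <<'E'
from fit import *
def box(c,yawdeg,h):
    a=np.radians(yawdeg);Rz=np.array([[np.cos(a),-np.sin(a),0],[np.sin(a),np.cos(a),0],[0,0,1]])
    return [np.array([[sx*.03,sy*.05,z] for sx,sy in((1,1),(1,-1),(-1,-1),(-1,1))])@Rz.T+np.array(c) for z in(0,h)]
def overlay(tag,boxes,win,s,out):
    f=load(tag);x0,y0,x1,y1=win
    im=cv2.resize(cv2.imread(f'pics/{tag}.png')[y0:y1,x0:x1],None,fx=s,fy=s,interpolation=cv2.INTER_CUBIC)
    for (c,y,h),col in boxes:
        lo,hi=box(c,y,h)
        P=[[((w2px(f,p)-[x0,y0]+.5)*s-.5).round().astype(int) for p in L] for L in(lo,hi)]
        for i in range(4):
            cv2.line(im,P[0][i],P[0][(i+1)%4],col,1);cv2.line(im,P[1][i],P[1][(i+1)%4],col,1);cv2.line(im,P[0][i],P[1][i],col,1)
    cv2.imwrite(f'pics/{out}.png',im)
E
python3 - <<'E'
from ov import *
overlay('side4',[(([.467,-.0731,.01],5.3,.072),(0,255,0)),(([.468,-.0729,.114],5.3,.036),(0,0,255))],(300,180,350,240),10,'e1')
overlay('top0',[(([.467,-.0731,.01],5.3,.072),(0,255,0))],(315,175,375,215),13,'e2')
E
```

```text
(no output)
```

View pics/e1.png

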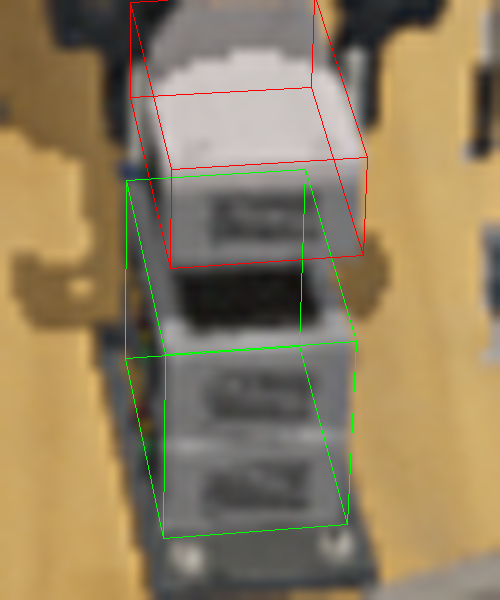

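View pics/e2.png

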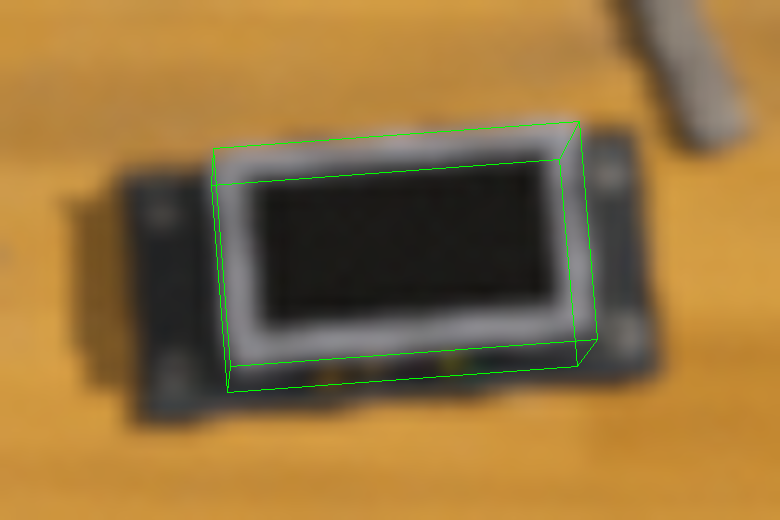

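e1/e2: the column model overlays both views within about 0.5 px, and the module is in line with it to about 1 mm. Lowering.

Request:
play_rows:
  plan:
    - [-1, 0, -10, 0, 0, 0, 50]
    - [-1, 0, -18, 0, 0, 0, 50]
    - [-1, 0, -25, 0, 0, 0, 50]
    - [-1, 0, -28, 0, 0, 0, 50]
    - [-1, 0, -28, 0, 0, 0, 50]
    - [-1, 0, -28, 0, 0, 0, 50]

```text
clock: 6.0
tcp_pos: [0.4673, -0.0729, 0.0923]
orientation: [-2.117, -2.321, -0.002]
contact_force: [-0.6, -0.2, -4.5]
grip_width: 0.0593
```

Run:
```python
from tgt import *
delta([.467,-.072,.088],5.3)
grab('side','side5')
crop('side5',300,180,350,240,10,'e3')
```

```text
t 6.0 tcp [ 0.4673 -0.0729  0.0923] jaw deg 5.26 tilt 0.08 w 0.0593 F [-0.58 -0.17 -4.5 ]
shift mm [-0.3  0.9 -4.3] turns [[-0.0013, 0.0006, 0.0007], [0.0009, 0.002, -3.1409]] j [-0.38  0.38  0.48  2.17 -0.29  0.65  0.4 ]
```

View pics/e3.png

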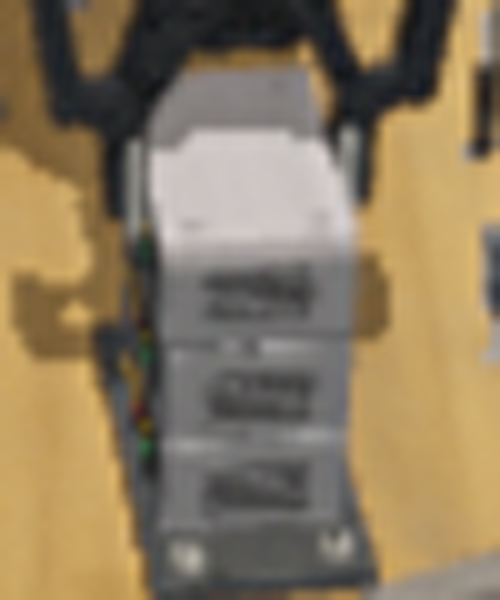

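Well in line, still about 4 mm up (dark gap at row 340). Continuing slowly until the force shows contact.

Request:
play_rows:
  plan:
    - [0, 1, -1, 0, 0, 0, 50]
    - [0, 1, -2, 0, 0, 0, 50]
    - [0, 1, -3, 0, 0, 0, 50]
    - [0, 1, -3, 0, 0, 0, 50]
    - [0, 1, -3, 0, 0, 0, 50]

```text
clock: 6.55
tcp_pos: [0.4672, -0.0718, 0.0893]
orientation: [-2.117, -2.321, -0.002]
contact_force: [0.7, 0.5, -4.1]
grip_width: 0.0591
```

Request:
play_rows:
  plan:
    - [0, 0, -1, 0, 0, 0, 50]
    - [0, 0, -2, 0, 0, 0, 50]
    - [0, 0, -2, 0, 0, 0, 50]
    - [0, 0, -2, 0, 0, 0, 50]

```text
clock: 6.95
tcp_pos: [0.4673, -0.0718, 0.0879]
orientation: [-2.117, -2.32, -0.003]
contact_force: [-3.3, 0.7, 6.0]
grip_width: 0.0594
```

Contact (force went from -4 to +6 N). Opening and rising.

Request:
play_rows:
  plan:
    - [0, 0, 0, 0, 0, 0, 62]
    - [0, 0, 0, 0, 0, 0, 70]
    - [0, 0, 0, 0, 0, 0, 85]
    - [0, 0, 0, 0, 0, 0, 85]
    - [0, 0, 0, 0, 0, 0, 85]
    - [0, 0, 0, 0, 0, 0, 85]
    - [0, 0, 30, 0, 0, 0, 85]
    - [0, 0, 60, 0, 0, 0, 85]
    - [0, 0, 100, 0, 0, 0, 85]
    - [0, -35, 110, 0, 0, 0, 85]
    - [0, -80, 110, 0, 0, 0, 85]
    - [0, -125, 110, 0, 0, 0, 85]

```text
clock: 8.15
tcp_pos: [0.4677, -0.1975, 0.1981]
orientation: [2.114, 2.323, 0.005]
contact_force: [0.5, 0.1, 0.4]
grip_width: 0.085
```

Run:
```python
from tgt import *
delta([.4373,-.326,.15],20.95)
grab('side','side6');grab('top','top6')
crop('side6',300,180,350,240,10,'e4')
crop('top6',310,165,390,225,10,'e5')
```

```text
t 8.15 tcp [ 0.4677 -0.1975  0.1981] jaw deg 5.41 tilt 0.18 w 0.085 F [0.51 0.05 0.39]
shift mm [ -30.4 -128.5  -48.1] turns [[-0.0021, 0.0023, 0.2712], [0.0034, 0.0031, -2.8704]] j [-0.25  0.27  0.63  2.02 -0.2   0.91  0.58]
```

View pics/e4.png

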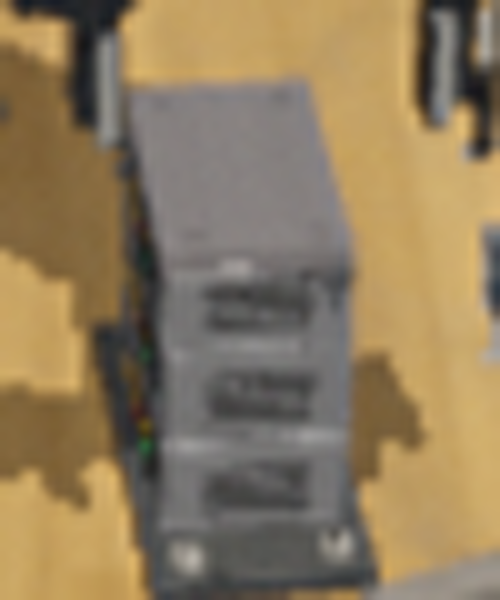

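View pics/e5.png

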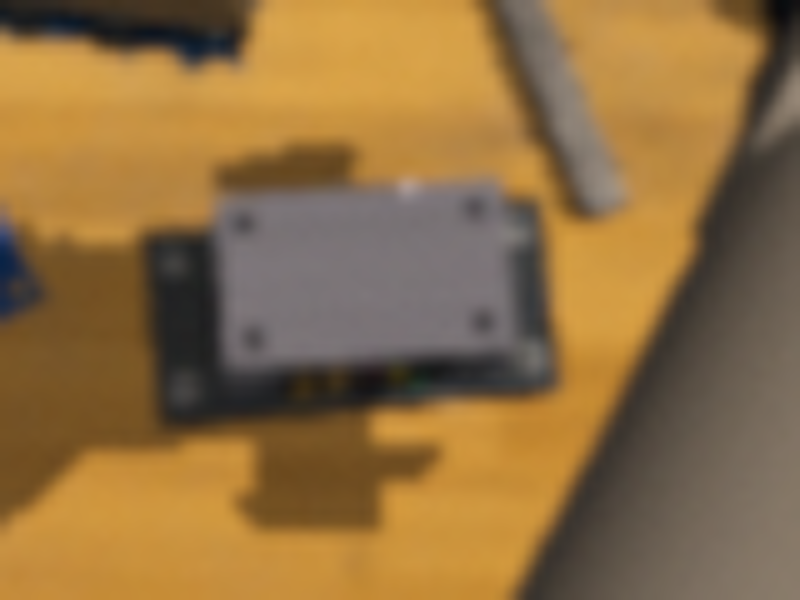

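e4/e5: module seated, sides flush in the side view; threads at e5 (243,222),(475,207),(483,320),(252,338). Measure.

Run:
```python
from fit import *
ft=load('top6')
t=un([(243,222),(475,207),(483,320),(252,338)],310,165,10)
P=np.array([px2w(ft,*p,.118) for p in t]);e=P[0]-P[1]+P[3]-P[2]
print('threads c',P.mean(0),[np.linalg.norm(P[i]-P[(i+1)%4]).round(4) for i in range(4)],'yaw',np.degrees(np.arctan2(e[1],e[0]))-90)
print(fitbox([(ft,range(4),t)],thr,[.467,-.073,.118,.09])[0])
# foot outline in both images (e5 coords): corners
f=un([(145,235),(535,200),(553,388),(168,425)],310,165,10)
Q=np.array([px2w(ft,*p,.010) for p in f]);e=Q[0]-Q[1]+Q[3]-Q[2]
print('foot c',Q.mean(0),[np.linalg.norm(Q[i]-Q[(i+1)%4]).round(4) for i in range(4)],'yaw',np.degrees(np.arctan2(e[1],e[0]))-90)
```

```text
threads c [ 0.46767267 -0.0720951   0.118     ] [np.float64(0.0804), np.float64(0.0394), np.float64(0.0799), np.float64(0.0405)] yaw 5.10840362892786
[ 0.46748448 -0.07203248  0.11941344  0.08851456]
foot c [ 0.46695565 -0.07220593  0.01      ] [np.float64(0.1459), np.float64(0.0707), np.float64(0.1433), np.float64(0.0716)] yaw 6.352377238219503
```

Request:
play_rows:
  plan:
    - [-8, -35, 0, 0, 0, 0.07, 50]
    - [-16, -75, 0, 0, 0, 0.14, 50]
    - [-24, -110, 0, 0, 0, 0.21, 50]
    - [-30, -128, -20, -0.002, 0.002, 0.271, 50]
    - [-30, -128, -60, -0.002, 0.002, 0.271, 50]
    - [-30, -128, -80, -0.002, 0.002, 0.271, 50]
    - [-30, -128, -80, -0.002, 0.002, 0.271, 50]
    - [-30, -128, -80, -0.002, 0.002, 0.271, 50]

```text
clock: 9.05
tcp_pos: [0.4373, -0.3247, 0.1176]
orientation: [-1.783, -2.585, 0.003]
contact_force: [0.3, 0.1, 0.7]
grip_width: 0.05
```

Run:
```python
from tgt import *
delta([.4373,-.326,.017],20.95)
grab('side','side7');grab('top','top7')
crop('side7',280,220,350,300,7.5,'f1')
crop('top7',370,165,450,225,10,'f2')
```

```text
t 9.05 tcp [ 0.4373 -0.3247  0.1176] jaw deg 20.8 tilt 0.12 w 0.05 F [0.26 0.08 0.74]
shift mm [  -0.    -1.3 -100.6] turns [[0.0007, -0.002, 0.0026], [-0.0031, -0.0011, -3.139]] j [ 0.1   0.45  0.54  2.   -0.33  0.78  1.2 ]
```

View pics/f1.png

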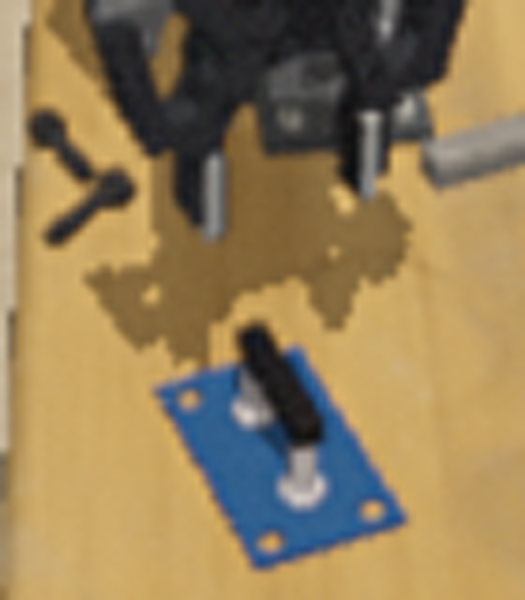

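View pics/f2.png

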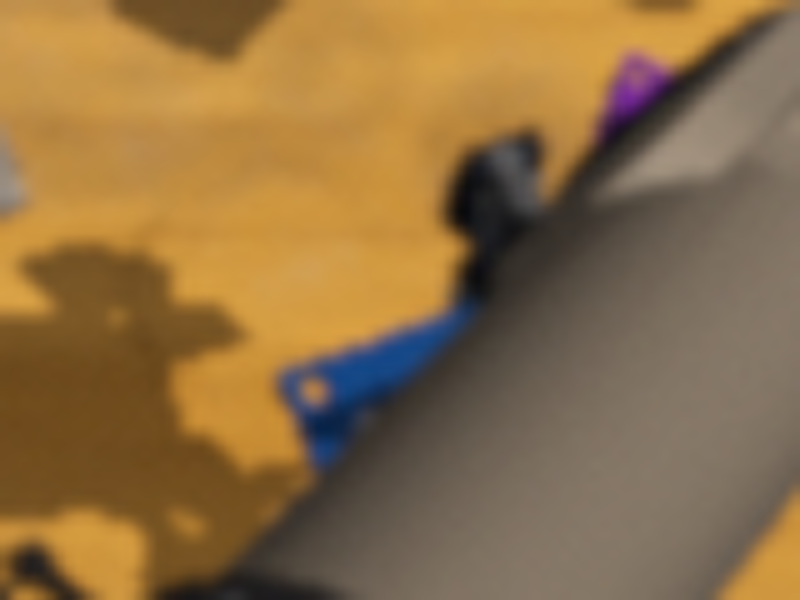

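f1: jaws open above the undisturbed cover, bar from (255,330) to (310,440). Descend.

Request:
play_rows:
  plan:
    - [0, -1, -40, 0, 0, 0.003, 50]
    - [0, -1, -75, 0, -0.001, 0.003, 50]
    - [0, -1, -92, 0, -0.001, 0.003, 50]
    - [0, -1, -100, 0, -0.001, 0.003, 50]
    - [0, -1, -100, 0, -0.001, 0.003, 50]
    - [0, -1, -100, 0, -0.001, 0.003, 50]

```text
clock: 9.75
tcp_pos: [0.4382, -0.3264, 0.0187]
orientation: [1.779, 2.587, -0.001]
contact_force: [-0.9, -0.1, 0.7]
grip_width: 0.0503
```

Run:
```python
from tgt import *
delta([.4373,-.326,.017],20.95)
grab('side','side8')
crop('side8',290,230,345,300,8.5,'f3')
```

```text
t 9.75 tcp [ 0.4382 -0.3264  0.0187] jaw deg 20.97 tilt 0.14 w 0.0503 F [-0.87 -0.14  0.75]
shift mm [-0.9  0.4 -1.7] turns [[0.0019, 0.0015, -0.0004], [-0.0024, 0.003, 3.1412]] j [ 0.19  0.61  0.43  2.04 -0.45  0.58  1.3 ]
```

View pics/f3.png

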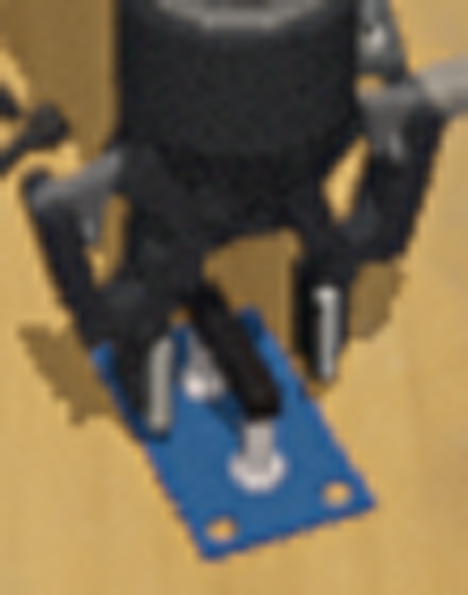

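Fingers at f3 (158,390) and (325,330) straddle the bar evenly. Close.

Request:
play_rows:
  plan:
    - [-1, 0, 0, 0, 0, 0, 30]
    - [-1, 0, 0, 0, 0, 0, 18]
    - [-1, 0, 0, 0, 0, 0, 8]
    - [-1, 0, 0, 0, 0, 0, 5]
    - [-1, 0, 0, 0, 0, 0, 5]
    - [-1, 0, 0, 0, 0, 0, 5]
    - [-1, 0, 0, 0, 0, 0, 5]
    - [-1, 0, 0, 0, 0, 0, 5]
  grip_force: 60

```text
clock: 10.6
tcp_pos: [0.4368, -0.326, 0.0181]
orientation: [1.779, 2.588, -0.001]
contact_force: [-0.4, 1.2, 6.5]
grip_width: 0.0129
```

Request:
play_rows:
  plan:
    - [0, 0, 10, 0, 0, 0, 5]
    - [0, 0, 40, 0, 0, 0, 5]
    - [0, 0, 80, 0, 0, 0, 5]
    - [0, 0, 120, 0, 0, 0, 5]
    - [0, 0, 160, 0, 0, 0, 5]
    - [0, 0, 175, 0, 0, 0, 5]
    - [0, 0, 175, 0, 0, 0, 5]
    - [0, 0, 175, 0, 0, 0, 5]

```text
clock: 11.4
tcp_pos: [0.4357, -0.3251, 0.1918]
orientation: [-1.779, -2.588, 0.001]
contact_force: [0.1, 0.8, -3.6]
grip_width: 0.0125
```

Run:
```python
from tgt import *
delta([.4676,-.072,.19],5.1)
grab('side','side9')
crop('side9',270,180,350,280,6,'f4')
```

```text
t 11.4 tcp [ 0.4357 -0.3251  0.1918] jaw deg 20.98 tilt 0.06 w 0.0125 F [ 0.09  0.8  -3.61]
shift mm [ 31.9 253.1  -1.8] turns [[-0.0002, -0.0011, -0.2772], [0.0015, -0.0003, 2.8644]] j [ 0.04  0.35  0.61  1.94 -0.25  0.93  1.14]
```

View pics/f4.png

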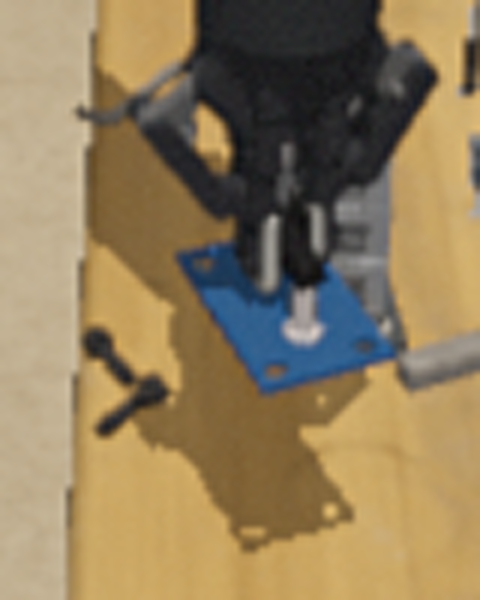

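Cover held level (f4: near holes at (275,372),(370,347)). Carry it over the module at height.

Request:
play_rows:
  plan:
    - [3, 20, 5, 0, 0, -0.02, 5]
    - [7, 50, 5, 0, 0, -0.06, 5]
    - [11, 85, 5, 0, 0, -0.1, 5]
    - [15, 120, 5, 0, 0, -0.14, 5]
    - [19, 155, 5, 0, 0, -0.18, 5]
    - [24, 190, 5, 0, 0, -0.21, 5]
    - [28, 220, 5, 0, 0, -0.25, 5]
    - [31, 243, 0, 0, -0.001, -0.276, 5]
    - [32, 253, 0, 0, -0.001, -0.276, 5]
    - [32, 253, 0, 0, -0.001, -0.276, 5]
    - [32, 253, 0, 0, -0.001, -0.276, 5]

```text
clock: 12.55
tcp_pos: [0.4677, -0.074, 0.192]
orientation: [2.12, 2.318, -0.003]
contact_force: [-0.9, 0.3, -3.2]
grip_width: 0.0127
```

Run:
```python
from tgt import *
delta([.4676,-.072,.156],5.1)
```

```text
t 12.55 tcp [ 0.4677 -0.074   0.192 ] jaw deg 5.12 tilt 0.1 w 0.0127 F [-0.88  0.25 -3.18]
shift mm [ -0.1   2.  -36. ] turns [[0.0016, -0.0008, -0.0004], [0.0012, 0.0025, 3.1412]] j [-0.49  0.21  0.59  2.09 -0.15  0.88  0.28]
```

Request:
play_rows:
  plan:
    - [0, 1, -10, 0, 0, 0, 5]
    - [0, 1, -20, 0, 0, 0, 5]
    - [0, 1, -30, 0, 0, 0, 5]
    - [0, 1, -35, 0, 0, 0, 5]
    - [0, 1, -35, 0, 0, 0, 5]
    - [0, 1, -35, 0, 0, 0, 5]
    - [0, 1, -35, 0, 0, 0, 5]

```text
clock: 13.25
tcp_pos: [0.4685, -0.0719, 0.1576]
orientation: [2.119, 2.318, 0.0]
contact_force: [0.2, 0.3, -2.2]
grip_width: 0.013
```

Run:
```python
from tgt import *
from ov import *
delta([.4676,-.072,.156],5.1)
grab('side','side10');grab('top','top10')
crop('side10',300,160,350,220,10,'g1')
crop('top10',310,165,390,225,10,'g2')
o=r.get_obs()['tcp_pos']
overlay('side10',[(([.4676,-.0721,.082],5.1,.036),(0,255,0)),(([o[0],o[1],o[2]-.0181],5.1,.004),(0,0,255))],(300,160,350,220),10,'g3')
```

```text
t 13.25 tcp [ 0.4685 -0.0719  0.1576] jaw deg 5.15 tilt 0.07 w 0.013 F [ 0.24  0.25 -2.22]
shift mm [-0.9 -0.1 -1.6] turns [[0.0007, 0.0009, -0.0009], [-0.0015, 0.0011, 3.1407]] j [-0.47  0.27  0.57  2.13 -0.2   0.8   0.32]
```

View pics/g1.png

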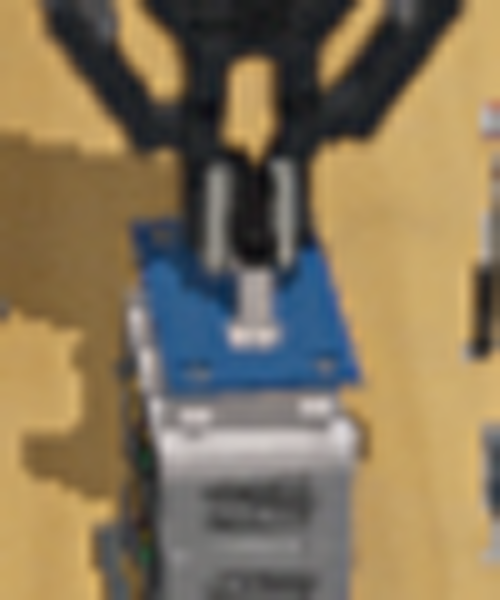

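View pics/g2.png

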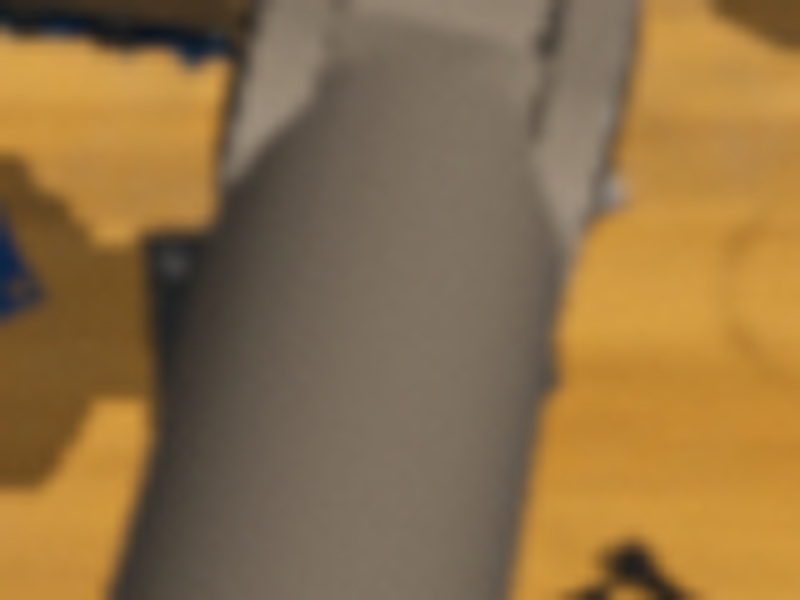

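View pics/g3.png

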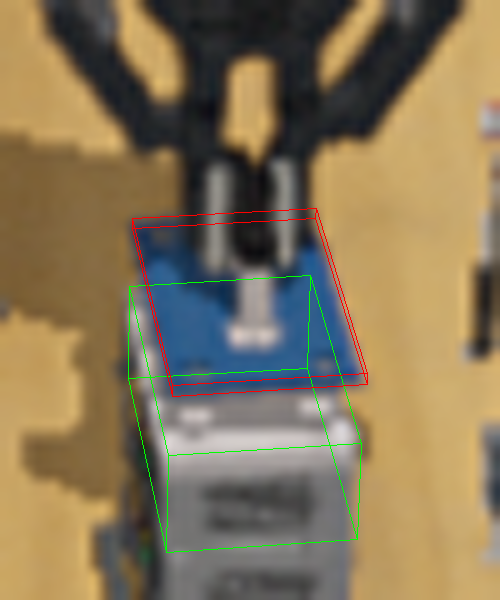

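g1/g3: cover sits level about 2 cm above the module, and both overlays agree with a common 0.5 px bias. Trim 1 mm in x.

Request:
play_rows:
  plan:
    - [-1, 0, -1, 0, 0, 0, 5]
    - [-1, 0, -1, 0, 0, 0, 5]
    - [-1, 0, -1, 0, 0, 0, 5]
    - [-1, 0, -1, 0, 0, 0, 5]
    - [-1, 0, -1, 0, 0, 0, 5]

```text
clock: 13.85
tcp_pos: [0.4673, -0.0717, 0.1564]
orientation: [2.119, 2.319, -0.0]
contact_force: [-0.5, 0.2, -3.1]
grip_width: 0.0128
```

Run:
```python
from tgt import *
delta([.4676,-.072,.156],5.1)
f=grab('side','side11')
crop('side11',305,175,345,215,15,'g4'); crop('side6',305,180,345,220,15,'g5')
from fit import *
a=np.radians(5.1);Rz=np.array([[np.cos(a),-np.sin(a),0],[np.sin(a),np.cos(a),0],[0,0,1]])
o=r.get_obs()['tcp_pos']
for n,z,c,y0 in(('cover hole top',o[2]-.0141,o[:2],175),('thread',.118,[.4676,-.0721],180)):
    print(n,[((w2px(f,Rz@p+[c[0],c[1],z])-[305,y0]+.5)*15-.5).round(0).tolist() for p in thr])
```

```text
t 13.85 tcp [ 0.4673 -0.0717  0.1564] jaw deg 5.16 tilt 0.04 w 0.0128 F [-0.47  0.19 -3.1 ]
shift mm [ 0.3 -0.3 -0.4] turns [[0.0007, 0.0004, -0.001], [-0.0006, 0.001, 3.1406]] j [-0.46  0.27  0.57  2.13 -0.2   0.79  0.32]
cover hole top [[354.0, 118.0], [413.0, 317.0], [219.0, 328.0], [169.0, 128.0]]
thread [[353.0, 140.0], [411.0, 342.0], [219.0, 353.0], [170.0, 150.0]]
```

View pics/g4.png

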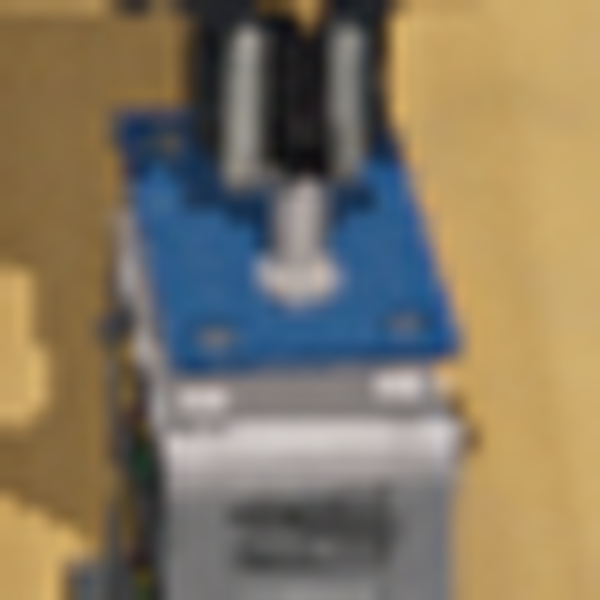

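View pics/g5.png

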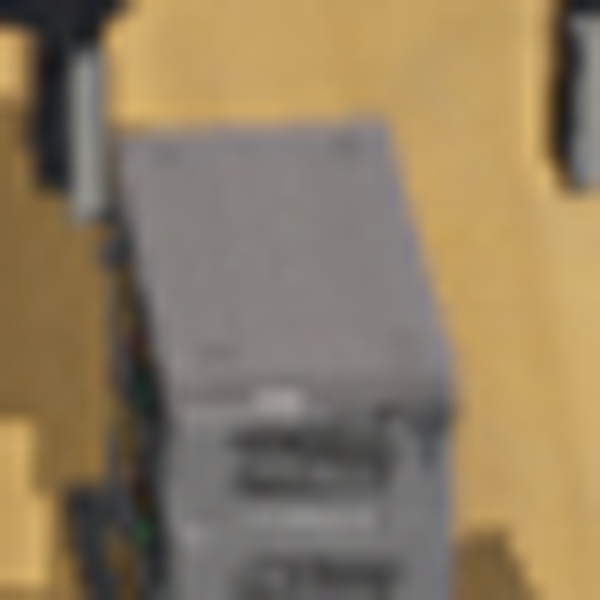

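Predicted and observed rows agree to within about 0.5 px. Part of that is that I modelled the hole's top rim; the plate edges match. All checks are within tolerance, so I'm handing in.

Run:
```python
from h import *
print(r.hand_in())
o=r.get_obs();print(o['clock'],o['tcp_pos'],o['grip_width'],o['contact_force'])
```

```text
the job is handed in; nothing more can be done
None
the job is handed in; nothing more can be done
```

I set the module on the column and let go of it. The arm now holds the larger blue cover level above it, and I handed the job in at about 14 s. No verdict came back.

- **Module:** The top view put it at (0.4676, -0.0721) with yaw 5.1°. The column measured about (0.467, -0.073) with yaw about 5.2°, so the two agree to about 1 mm, and the side view shows the sides flush. A second yaw reading from the foot's outline gave 6.4°, but that outline measured a few millimetres short and I trust it less.
- **Cover:** The tool was within 0.4 mm of its target and tilted 0.04°, with the plate's underside about 20 mm above the module. The estimated hole-to-thread offset is about 1 mm.
- **Weakest check:** At the end the arm blocked the top camera, so the holes could only be checked from the side. The cover holes there appeared about 0.5 px lower than predicted. I put that down to the plate's thickness, because the plate edges did match. If it were a real shift, it would be up to about 2.7 mm, still within the 5 mm limit.
- **Bystanders:** The arm kept clear of them and no contact showed, but I did not measure their positions again at the end.

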